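Start the dust extractor and open its iris damper to the set mark

TASK

Get the bench dust extraction ready for fettling pots. First, before the damper is opened, press the green start button on the grey starter box fully in and let it go, leaving the red stop button alone. Then push the damper's lever round with a closed fingertip, gently and without gripping it, until its red pointer stands on the blue set clip of the scale, and leave it there; do not shift the clip or the pots standing about.

Things in the scene. Friction and masses are not known exactly. Their poses are not given: they have to be found in the camera images.
- damper: Fixed round metal air inlet on the bench: drum 188 mm in diameter, 83 mm high, 210 mm flange; inlet collar on top 137 mm in diameter, up to 103 mm. Origin on the ring's axis at bench height, z up. On its -x side (to the robot) a white flat scale with black ticks every 0.1 rad (long every 0.4), 93 to 153 mm from the axis, top at 83 mm. Place and yaw vary.
- iris_ring (a joint): Angle (rad) of the ring on the drum, which carries the lever. 0 = iris shut, lever pointing 2.342 rad counterclockwise (from above) from the damper's x axis; grows counterclockwise as the iris opens, to a stop at 1.6. Starts at 0.02 to 0.25. Stiff: about 3.5 N sideways at the knob moves it; it stays where it is left (no spring).
- lever: Lever fixed on the ring: dark flat bar 16 mm wide, top 92 mm above the bench, with an upright black knob 18 mm in diameter (centre 108 mm from the ring's axis, 92 to 128 mm above the bench) and a thin red pointer beyond it. Origin on the ring's axis at bench height, x along the lever outwards.
- knob_top (a point): Centre of the top of the lever's black knob, 108 mm from the ring's axis and 128 mm above the bench.
- pointer_tip (a point): Tip of the lever's red pointer (3 mm wide), 130 mm from the ring's axis, 90 mm above the bench.
- set_clip (a joint): Angle in rad of the blue set clip on the scale's rim, with the same zero and direction as iris_ring: the pointer stands on the clip when both joints are equal. Between 0.65 and 1.35. Held by stiff friction; it must not be shifted.
- set_mark (a point): Inner end of the blue clip's 9 mm wide finger, on its middle line, 130 mm from the ring's axis, 86 mm above the bench; the red pointer tip comes to stand right over it. The clip's finger runs outwards from here to the scale's rim.
- starter: Fixed grey push-button starter box of the extractor fan, 85 mm (x) by 150 mm (y), top face 60 mm above the bench; origin under its centre at bench height. The green button is 35 mm from the centre along its +y, the red one 35 mm along its -y, each 30 mm in diameter in a black housing. Its place and yaw vary.
- start_button (a joint): Travel of the green start button in m: 0 = out, 0.006 = fully in (1.5 N to start, 5 N at the end, then a hard stop); a spring brings it back out.
- start_button_top (a point): Centre of the green start button's top face; it is pressed straight down from above.
- stop_button (a joint): Travel of the red stop button in m, like the green one; leave it alone.
- mug: Unfired grey-brown clay mug, 82 mm in diameter, 95 mm high, with a handle; loose, origin under its centre. Not to be disturbed.
- teal_cup: Teal glazed cup with a handle, 68 mm in diameter, 85 mm high; loose, origin under its centre. Not to be disturbed.
- clay_jar: Closed pale clay jar, 72 mm in diameter, 76 mm high; loose, origin under its centre. Not to be disturbed.
Mind the look-alikes: they are no part of the job. Leave any purple or yellow look-alike of the starter alone.

How it is judged:
By the outcome, as a careful person would: the job done as asked, in the order asked, and still so for the second after the job is handed in, with the robot touching nothing.
It also fails if it takes over 48 s, if anything falls off the work surface, if the arm or the gripper's body presses on something with over 40 N, if the wrist force passes 120 N, or if a joint passes its speed limit or range.

ROBOT

A 6-joint arm with a two-finger parallel gripper is mounted at the origin on the work surface. World frame = base frame: x ahead of the robot, y to its left, z up, the work surface at z = 0. Lengths are in m, angles in rad, forces in N, time in s.
With the tool pointing down it reaches from about 0.35 to 0.775 m from the base axis. Payload 5.5 kg.
Tool frame: the origin (TCP) lies midway between the tips of the shut fingers; the grasp point (between the pads) lies 19 mm behind it; z points along the fingers, y is the line along which they close (so a half turn about z gives the same grasp; the last joint's range is limited). The gripper opens to 85 mm and grips with 20 to 120 N. Pads are 22 mm wide; open, the fingers measure 114 mm over their backs; the gripper's body (76 mm by 85 mm) begins 54 mm behind the grasp point. The pads swing forward as they close: fully open they stand 13 mm farther back than shut.
Start: joints at [-1.456, 0.313, 0.046, 1.304, 0, 1.431], TCP at [0.145, -0.556, 0.231] pointing down, gripper open.
Joint ranges: [-2.76, 2.76], [-0.86, 1.69], [-1.03, 1.26], [-2.2, 2.34], [-1.47, 1.5], [-3.14, 3.14]. Speed limits (rad/s): [2.57, 2.57, 3.14, 3.14, 3.14, 3.14].

INTERFACE

Orientations are given as a unit quaternion [w, x, y, z].
In Python, from workcell import env gives the robot as it stands.
- The arm moves only by the tool move_arm, never from a script. Its argument "targets" is a list of rows, each a list of 3 entries, a list of its own where there are three numbers: the shift along the tool's x, y, z in mm, then the turn, a rotation vector about the tool's x, y, z in units of 10 degrees (1.0 is 10 degrees), then the closure, from -1 (fully open) to 1 (shut). In form: [[[dx, dy, dz], [ax, ay, az], gripper], ...]. A call has 1 to 5 rows; each row is the pose to reach, as a shift and turn from the pose commanded when the call began, along the tool's axes at that moment; what a row does not reach only later rows make up. A row lasts 1/8 s, in which the tool goes at most 62.5 mm and 10.7 degrees, less where a joint would pass 70% of its speed; a pose out of reach is approached as far as the arm can. A call with a gripper value outside its range is refused whole. The fingers move at their own pace and stop on an object; "squeeze" is the grip in N (left out, the last holds). Time passes only in rows, so rows that repeat a pose let the fingers close. It gives the time, the measured TCP pose, the force, the opening and the grip force at its end, in the units of the state.
- env.get_state(): the state, without advancing time (a new reading comes with each control period).
- env.read_camera(name): name is "side" or "top" or "wrist"; returns a dict with "pixels" (400x640x3 uint8, red, green, blue), "fovy" (degrees; the focal length in pixels is half the picture's height over the tangent of half this angle, whatever the lens; pixels are square), "cx", "cy" (the principal point, pixels), "extrinsics" (4x4, takes a point from world to camera coordinates); the wrist camera has in their place "mount" (4x4, takes a point from camera to tool coordinates, whose origin is the TCP and whose axes are the flange's). Camera axes: x right, y up, looking along -z (the intrinsics and any distortion apply to the point x, -y, -z); pixel columns grow to the right and rows downward; lengths in m; the calibration is good to about 2 mm. A picture is of the moment at which its call begins: read the wrist's pose just before it. There is no depth.
- env.hand_in(): hands the job in; it is judged then, once.
Trained networks look in a picture, given as the dict that the camera call returned (one of the last four; its "shot" number tells which), for a name from the list of things; names that differ only in an ending like _2 or _b are one class to them, and where a whole thing is asked for, a point or a joint stands for the part that bears it (a point fixed in the world has none). Each returns a list of dicts, best first, with "confidence" (0 to 1); they miss things now and then, are a little off and sometimes report something else, mostly with a low value. They report only what shows in the picture. A call takes as long as a camera call. They do not tell look-alikes from the thing itself.
- env.spot_in(thing, picture): "centre" ([x, y, z] in m, in world coordinates, good to about 4 mm: the middle of the surface that is visible of it).
- env.regions_of(thing, picture): "mask" (400x640 bool, what is visible of it).
- env.landmark_of(thing, picture): "centre" ([x, y, z] in m, in world coordinates, good to about 4 mm: a listed point, or the origin of a listed thing).
The state is a dict: "clock": time; "joint_pos": joint angles; "qvel": joint speeds; "tau": joint torques, N m; "tcp_pos": TCP position; "orientation": TCP orientation; "wrist_force": force on the tool from outside, world axes, zero at the start; "ft_torque": the same for the moment, N m; "finger_gap": finger opening in m; "grip_force": force on a finger pad.
Only numpy, scipy, OpenCV 4.12 (cv2) and the standard library are available. Lean on these libraries where they do the work, as an engineer would, in place of code of your own. Each camera call takes 0.05 s, during which the arm holds its last target. There are 200 camera calls.

## Working session

There is one attempt and no reset: what is moved stays moved. The work goes in short steps, Python scripts to look and compute and a tool call to move; the robot and the scene stay as the last step left them, time stands still between calls to the robot, and variables do not carry over. Pictures are saved under pics/ and viewed, at most 10 in all, crops included, and the job is handed in when it is done.

Besides the shell and the picture viewer there is one more tool, called after "Call:" in YAML: its name, and indented under it one key for each argument. move_arm: Moves the arm, as the interface text tells. Its arguments: {"type":"object","properties":{"targets":{"type":"array","items":{"type":"array"}},"squeeze":{"type":"number"}},"required":["targets"]}

```bash
mkdir -p pics; ls
cat > h.py <<'E'
from workcell import env
import numpy as np, cv2
from scipy.spatial.transform import Rotation as R
def save(p,n): cv2.imwrite(f'pics/{n}.png',p['pixels'][:,:,::-1])
def rot(s): q=s['orientation']; return R.from_quat([q[1],q[2],q[3],q[0]])
def r(v): return np.round(v,4).tolist()
def proj(p,X):
    E=np.array(p['extrinsics']); c=E[:3,:3]@np.array(X)+E[:3,3]
    f=200/np.tan(np.radians(p['fovy'])/2); return [p['cx']+f*c[0]/-c[2], p['cy']+f*-c[1]/-c[2]]
def unproj(p,uv,z):
    E=np.array(p['extrinsics']); f=200/np.tan(np.radians(p['fovy'])/2)
    d=np.array([(uv[0]-p['cx'])/f,-(uv[1]-p['cy'])/f,-1]); Rt=E[:3,:3].T
    o=-Rt@E[:3,3]; d=Rt@d; return o+d*(z-o[2])/d[2]
E
python3 - <<'E'
from h import *
s=env.get_state(); print(r(s['tcp_pos']),r(s['orientation']),r(rot(s).as_matrix()),s['clock'])
for n in ('top','side'):
    p=env.read_camera(n); save(p,n+'0'); print(n,[k for k in p],p['fovy'],p['cx'],p['cy'],{k:p[k] for k in p if k not in('pixels','extrinsics')})
    for t in ['damper','lever','knob_top','pointer_tip','set_mark','starter','start_button_top','mug','teal_cup','clay_jar']:
        print(t,[(r(d['centre']),round(d['confidence'],2)) for d in env.landmark_of(t,p)])
E
```

```text
pics
[0.1449, -0.5559, 0.2304] [-0.0009, 0.9919, 0.127, 0.0] [[0.9677, 0.252, -0.0002], [0.252, -0.9677, 0.0019], [0.0003, -0.0018, -1.0]] 0.0
top ['pixels', 'fovy', 'cx', 'cy', 'extrinsics', 'shot'] 50.38283362809487 330.3227526454489 202.10016500837892 {'fovy': 50.38283362809487, 'cx': 330.3227526454489, 'cy': 202.10016500837892, 'shot': 1}
damper [([0.6051, 0.0685, -0.0008], 0.73)]
lever []
knob_top [([0.5012, 0.0946, 0.1267], 0.96)]
pointer_tip [([0.4774, 0.0993, 0.0921], 0.61)]
set_mark [([0.5027, -0.0142, 0.0829], 0.55)]
starter [([0.4979, -0.359, 0.0009], 0.97), ([0.3014, -0.3781, 0.0021], 0.76), ([0.3635, -0.1528, -0.0013], 0.7), ([0.5026, -0.0095, 0.0883], 0.53)]
start_button_top [([0.3095, -0.3526, 0.0814], 0.66), ([0.4677, 0.3749, 0.0014], 0.61), ([0.3595, -0.1164, 0.0842], 0.49), ([0.5007, -0.3269, 0.0831], 0.43)]
mug []
teal_cup [([0.7741, -0.1848, 0.0021], 0.9)]
clay_jar [([0.7233, 0.358, 0.0041], 0.83)]
side ['pixels', 'fovy', 'cx', 'cy', 'extrinsics', 'shot'] 51.81672140544691 322.2840862504994 203.52203936928666 {'fovy': 51.81672140544691, 'cx': 322.2840862504994, 'cy': 203.52203936928666, 'shot': 2}
damper [([0.6094, 0.0652, 0.0], 0.78), ([0.6063, 0.0659, -0.0019], 0.6)]
lever [([0.6057, 0.0683, 0.0002], 0.61)]
knob_top []
pointer_tip [([0.48, 0.1056, 0.088], 0.82)]
set_mark [([0.5039, -0.0114, 0.0884], 0.49)]
starter [([0.3647, -0.1514, -0.0063], 0.9), ([0.4976, -0.3623, 0.0014], 0.63), ([0.3021, -0.3805, -0.0057], 0.59)]
start_button_top [([0.5005, -0.3287, 0.0814], 0.78), ([0.3629, -0.12, 0.0857], 0.67), ([0.3094, -0.3451, 0.0844], 0.56)]
mug [([0.4683, 0.371, 0.0022], 0.74)]
teal_cup [([0.7777, -0.1816, -0.0017], 0.63)]
clay_jar [([0.7193, 0.3523, 0.0016], 0.72)]
```

View pics/top0.png

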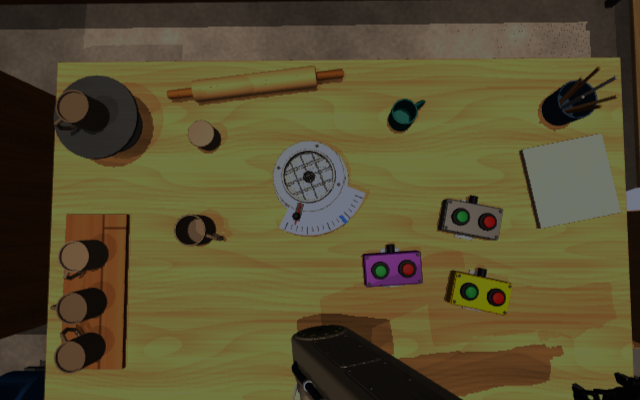

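View pics/side0.png

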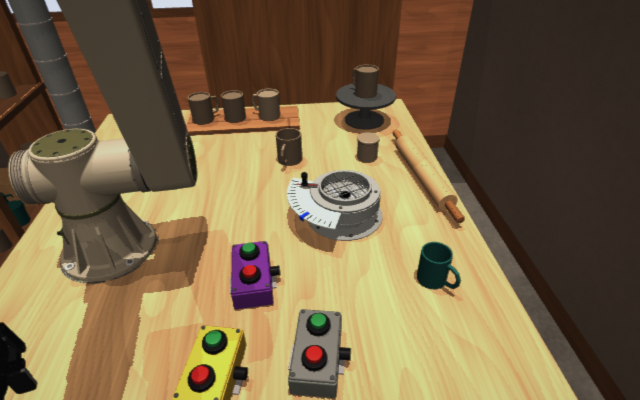

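The top view shows the grey starter at about (470,220) with its green button at (461,217), and the damper at (308,177) with the knob at (297,215) and the blue clip at (343,217). The side view agrees, and the network points match. The purple and yellow boxes are decoys. I'm moving over the grey one's green button with the fingers shut.

Call:
move_arm:
  targets:
    - [[400,-131,40],[0,0,0],1]
    - [[400,-131,40],[0,0,0],1]
    - [[400,-131,40],[0,0,0],1]
    - [[400,-131,40],[0,0,0],1]
    - [[400,-131,40],[0,0,0],1]

```text
clock: 1.72
tcp_pos: [0.4082, -0.3871, 0.2018]
orientation: [0.0, 0.992, 0.127, 0.0]
wrist_force: [-0.1, -1.2, 0.4]
finger_gap: -0.0005
grip_force: 0.0
```

Call:
move_arm:
  targets:
    - [[90,-30,10],[0,0,0],1]
    - [[90,-30,10],[0,0,0],1]
    - [[90,-30,10],[0,0,0],1]

```text
clock: 2.1
tcp_pos: [0.4878, -0.3347, 0.1912]
orientation: [-0.0, 0.992, 0.129, -0.0]
wrist_force: [-0.3, -0.2, 0.7]
finger_gap: -0.0001
grip_force: 0.0
```

Run:
```python
from h import *
s=env.get_state(); print(r(s['tcp_pos']),r(s['orientation']),s['clock'],s['finger_gap'],r(s['wrist_force']))
for n in ('wrist','top','side'):
    p=env.read_camera(n)
    if n=='wrist': save(p,'w0'); print(r(p['mount']))
    for t in ['start_button_top','starter','damper','lever','knob_top','pointer_tip','set_mark']:
        print(n,t,[(r(d['centre']),round(d['confidence'],2)) for d in env.landmark_of(t,p)])
```

```text
[0.4878, -0.3347, 0.1912] [-0.0003, 0.9916, 0.1291, -0.0002] 2.1 -8.645968753744701e-05 [-0.2929, -0.1556, 0.6837]
[[-0.0001, 0.9613, 0.2756, 0.07], [1.0, -0.0001, 0.0008, 0.0019], [0.0009, 0.2756, -0.9613, -0.1439], [0.0, 0.0, 0.0, 1.0]]
wrist start_button_top [([0.4979, -0.3261, 0.0844], 0.58)]
wrist starter [([0.3658, -0.1525, -0.0016], 0.79), ([0.301, -0.3831, -0.0036], 0.7), ([0.4982, -0.3642, 0.0019], 0.62)]
wrist damper []
wrist lever []
wrist knob_top []
wrist pointer_tip []
wrist set_mark []
top start_button_top [([0.309, -0.3468, 0.082], 0.52), ([0.5, -0.3247, 0.0834], 0.44), ([0.3624, -0.1189, 0.0808], 0.42)]
top starter [([0.3668, -0.1512, -0.0004], 0.6), ([0.4975, -0.3614, -0.0029], 0.59)]
top damper [([0.6068, 0.0679, -0.0029], 0.56)]
top lever [([0.6064, 0.0683, -0.0004], 0.75)]
top knob_top [([0.5032, 0.0937, 0.1272], 0.69)]
top pointer_tip [([0.4767, 0.1001, 0.0918], 0.83)]
top set_mark [([0.505, -0.012, 0.0858], 0.42)]
side start_button_top [([0.3636, -0.1226, 0.0826], 0.64), ([0.502, -0.3284, 0.0833], 0.5), ([0.3081, -0.3449, 0.0818], 0.47)]
side starter [([0.4992, -0.3625, 0.0001], 0.8), ([0.3037, -0.3775, -0.002], 0.75), ([0.3653, -0.1524, -0.004], 0.55)]
side damper [([0.6102, 0.0641, -0.0022], 0.87), ([0.778, -0.1839, -0.0003], 0.58)]
side lever [([0.6032, 0.0686, -0.0005], 0.58)]
side knob_top []
side pointer_tip []
side set_mark []
```

Call:
move_arm:
  targets:
    - [[14,-4,50],[0,0,0],1]
    - [[14,-4,90],[0,0,0],1]
    - [[14,-4,98],[0,0,0],1]
    - [[14,-4,104],[0,0,0],1]
    - [[14,-4,104],[0,0,0],1]

```text
clock: 3.92
tcp_pos: [0.4993, -0.3299, 0.089]
orientation: [0.001, 0.992, 0.127, 0.001]
wrist_force: [0.5, 0.2, -0.2]
finger_gap: 0.0001
grip_force: 0.0
```

Call:
move_arm:
  targets:
    - [[0,0,3],[0,0,0],1]
    - [[0,0,6],[0,0,0],1]
    - [[0,0,8],[0,0,0],1]
    - [[0,0,8],[0,0,0],1]

```text
clock: 4.42
tcp_pos: [0.4991, -0.3295, 0.0801]
orientation: [0.0, 0.992, 0.127, 0.0]
wrist_force: [-0.4, -0.6, 2.6]
finger_gap: 0.0001
grip_force: 1.2
```

Call:
move_arm:
  targets:
    - [[0,0,2],[0,0,0],1]
    - [[0,0,4],[0,0,0],1]
    - [[0,0,5],[0,0,0],1]
    - [[0,0,5],[0,0,0],1]

```text
clock: 4.92
tcp_pos: [0.4991, -0.3296, 0.076]
orientation: [0.001, 0.992, 0.127, 0.0]
wrist_force: [-1.5, 0.2, 9.5]
finger_gap: -0.0001
grip_force: 4.9
```

Call:
move_arm:
  targets:
    - [[0,0,1],[0,0,0],1]
    - [[0,0,2],[0,0,0],1]
    - [[0,0,2],[0,0,0],1]

```text
clock: 5.3
tcp_pos: [0.4991, -0.3296, 0.0758]
orientation: [0.001, 0.992, 0.127, 0.001]
wrist_force: [-3.9, 3.3, 20.5]
finger_gap: 0.0002
grip_force: 10.3
```

Call:
move_arm:
  targets:
    - [[0,0,-30],[0,0,0],1]
    - [[0,0,-80],[0,0,0],1]
    - [[0,0,-135],[0,0,0],1]
    - [[17,-55,-140],[0,0,0],1]
    - [[34,-110,-140],[0,0,0.5],1]

```text
clock: 5.92
tcp_pos: [0.504, -0.2135, 0.2132]
orientation: [0.0, 0.997, 0.082, 0.001]
wrist_force: [1.3, 0.6, -0.2]
finger_gap: -0.0001
grip_force: 0.0
```

Call:
move_arm:
  targets:
    - [[92,-335,0],[0,0,2.4],1]
    - [[92,-335,0],[0,0,2.4],1]
    - [[92,-335,0],[0,0,2.4],1]
    - [[92,-335,0],[0,0,2.4],1]
    - [[92,-335,0],[0,0,2.4],1]

```text
clock: 6.55
tcp_pos: [0.5181, -0.0007, 0.2121]
orientation: [-0.02, 0.996, -0.089, 0.0]
wrist_force: [-0.2, -0.3, -0.2]
finger_gap: -0.0
grip_force: 0.0
```

```bash
cat > m.py <<'E'
from h import *
s=env.get_state(); print(r(s['tcp_pos']),r(rot(s).as_matrix()),s['clock'],r(s['wrist_force']))
import sys
for n in ('wrist','top','side'):
    p=env.read_camera(n); save(p,n+sys.argv[1])
    for t in ['damper','lever','knob_top','pointer_tip','set_mark','start_button_top']:
        print(n,t,[(r(d['centre']),round(d['confidence'],2)) for d in env.landmark_of(t,p)])
E
python3 m.py 1
```

```text
[0.5181, -0.0007, 0.2121] [[0.9841, -0.1774, 0.004], [-0.1775, -0.9834, 0.039], [-0.003, -0.0391, -0.9992]] 6.55 [-0.1757, -0.2699, -0.2244]
wrist damper [([0.6057, 0.0646, -0.0002], 0.71)]
wrist lever []
wrist knob_top [([0.5034, 0.0961, 0.1254], 0.94)]
wrist pointer_tip [([0.4819, 0.0976, 0.0923], 0.73)]
wrist set_mark [([0.5057, -0.0137, 0.086], 0.56), ([0.6062, 0.0666, -0.0003], 0.47)]
wrist start_button_top [([0.3653, -0.1175, 0.081], 0.47)]
top damper [([0.6072, 0.0686, 0.0009], 0.65)]
top lever [([0.4971, -0.3584, -0.0003], 0.2)]
top knob_top [([0.5017, 0.0933, 0.1291], 0.6), ([0.4946, -0.3586, -0.0008], 0.29)]
top pointer_tip [([0.6045, 0.0655, -0.0005], 0.26)]
top set_mark []
top start_button_top [([0.3084, -0.3469, 0.0786], 0.6), ([0.5014, -0.3263, 0.0829], 0.55), ([0.5024, 0.097, 0.125], 0.55), ([0.3615, -0.1154, 0.0827], 0.54)]
side damper [([0.6081, 0.0627, -0.0024], 0.77)]
side lever [([0.6073, 0.0659, 0.0003], 0.72), ([0.6067, 0.0651, -0.0021], 0.68)]
side knob_top [([0.5041, 0.0987, 0.1313], 0.71)]
side pointer_tip [([0.4787, 0.1004, 0.0871], 0.65), ([0.7198, 0.3513, 0.0007], 0.5)]
side set_mark [([0.5043, -0.014, 0.0847], 0.41)]
side start_button_top [([0.501, -0.3265, 0.0839], 0.75), ([0.3075, -0.346, 0.0819], 0.52), ([0.3616, -0.1217, 0.0852], 0.49)]
```

Call:
move_arm:
  targets:
    - [[-25,-126,0],[0,0,0.4],1]
    - [[-25,-126,0],[0,0,0.4],1]
    - [[-25,-126,0],[0,0,0.4],1]
    - [[-25,-126,0],[0,0,0.4],1]
    - [[-25,-126,0],[0,0,0.4],1]

```text
clock: 8.22
tcp_pos: [0.5001, 0.024, 0.2177]
orientation: [-0.044, 0.996, -0.082, 0.001]
wrist_force: [0.4, -0.6, -0.0]
finger_gap: -0.0001
grip_force: 0.0
```

```bash
python3 -c "
from h import *
s=env.get_state(); print(r(s['tcp_pos']),r(rot(s).as_matrix()),s['clock'],r(s['wrist_force']),r(s['joint_pos']))"
```

```text
[0.5001, 0.024, 0.2177] [[0.9864, -0.1641, 0.0087], [-0.1642, -0.9825, 0.0873], [-0.0058, -0.0876, -0.9961]] 8.225 [0.3997, -0.5858, -0.0241] [-0.166, 0.1703, -0.1767, 1.2296, 0.0877, 3.1406]
```

View pics/wrist1.png

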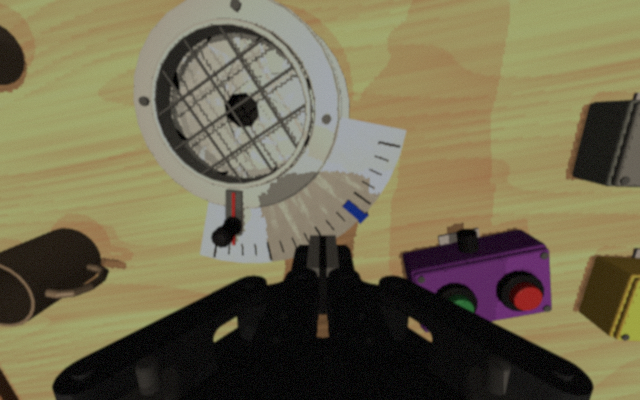

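The wrist view shows the knob at (228,230), the blue clip at (356,211) and the scale between them. Joint 6 has reached its limit, so I'll turn the tool about +90° and push with the −x edge of the shut fingers.

```bash
cat >> h.py <<'E'
C=np.array([0.6067,0.0665])
def rel(P,yaw,s=None):
    s=s or env.get_state(); A=rot(s)
    T=R.from_matrix(np.array([[np.cos(yaw),np.sin(yaw),0],[np.sin(yaw),-np.cos(yaw),0],[0,0,-1]]))
    return np.round(1000*A.inv().apply(np.array(P)-s['tcp_pos']),1).tolist(), np.round(np.degrees((A.inv()*T).as_rotvec())/10,2).tolist()
def fing(th,d,z=0.1):  # finger at lever frame (108,-d), -x along tangent
    u=np.array([np.cos(th),np.sin(th)]); t=np.array([-u[1],u[0]])
    return [*(C+.108*u-d*t),z], th+np.pi/2-np.pi
E
python3 -c "
from h import *
print(fing(2.88,.037,.2),rel(*fing(2.88,.037,.2)))"
```

```text
([np.float64(0.5119431501984799), np.float64(0.13017212432212505), 0.2], 1.3092036732051033) ([-5.7, -104.7, 27.0], [-0.43, -0.34, -8.44])
```

Call:
move_arm:
  targets:
    - [[-6,-105,27],[-0.4,-0.3,-8.4],1]
    - [[-6,-105,27],[-0.4,-0.3,-8.4],1]
    - [[-6,-105,27],[-0.4,-0.3,-8.4],1]
    - [[-6,-105,27],[-0.4,-0.3,-8.4],1]
    - [[-6,-105,27],[-0.4,-0.3,-8.4],1]

```text
clock: 8.85
tcp_pos: [0.5117, 0.1307, 0.1997]
orientation: [-0.019, 0.925, 0.379, 0.002]
wrist_force: [-0.2, 0.5, -0.3]
finger_gap: -0.0
grip_force: 0.0
```

```bash
python3 -c "
from h import *
s=env.get_state(); print(r(s['tcp_pos']),s['clock'],r(s['joint_pos']))
print(rel(*fing(2.88,.037,.15)))"
```

```text
[0.5117, 0.1307, 0.1997] 8.85 [0.0766, 0.2366, -0.1353, 1.2058, 0.0371, 2.4403]
([-1.1, 2.2, 49.7], [-0.16, -0.15, -3.04])
```

Call:
move_arm:
  targets:
    - [[0,0,20],[-0.1,-0.1,-1],1]
    - [[0,0,40],[-0.2,-0.2,-2],1]
    - [[-1,2,50],[-0.2,-0.2,-3],1]
    - [[-1,2,50],[-0.2,-0.2,-3],1]
    - [[-1,2,50],[-0.2,-0.2,-3],1]

```text
clock: 9.48
tcp_pos: [0.5121, 0.1302, 0.1504]
orientation: [0.005, 0.799, 0.602, -0.002]
wrist_force: [0.1, -0.3, 0.2]
finger_gap: 0.0001
grip_force: 0.0
```

```bash
python3 -c "
from h import *
s=env.get_state(); print(r(s['tcp_pos']),s['clock'],r(rot(s).as_matrix()))
print(rel(*fing(2.88,.037,.1)))
p=env.read_camera('wrist'); save(p,'w2')
for t in ['damper','knob_top','pointer_tip','set_mark']: print(t,[(r(d['centre']),round(d['confidence'],2)) for d in env.landmark_of(t,p)])"
```

```text
[0.5121, 0.1302, 0.1504] 9.475 [[0.2754, 0.9613, 0.003], [0.9613, -0.2753, -0.0102], [-0.009, 0.0057, -0.9999]]
([0.4, -0.5, 50.4], [0.03, 0.05, -0.1])
damper [([0.6028, 0.0644, -0.0019], 0.6)]
knob_top []
pointer_tip []
set_mark [([0.7758, -0.1805, -0.0016], 0.3)]
```

View pics/w2.png

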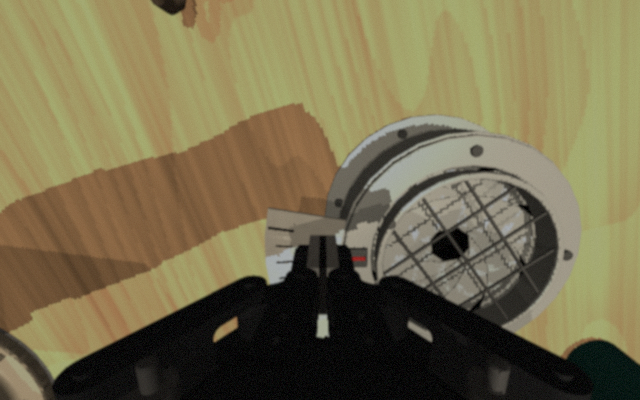

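The knob is hidden behind the fingers, and the lever bar with its red line shows at (357,258), as it should. I'm lowering beside the knob.

Call:
move_arm:
  targets:
    - [[0,0,20],[0,0,0],1]
    - [[0,0,40],[0,0,0],1]
    - [[0,0,50],[0,0,0],1]
    - [[0,0,50],[0,0,0],1]

```text
clock: 10.22
tcp_pos: [0.5114, 0.1296, 0.0995]
orientation: [0.005, 0.798, 0.603, -0.003]
wrist_force: [-0.8, 0.7, 0.0]
finger_gap: -0.0005
grip_force: 0.0
```

Run:
```python
from h import *
s=env.get_state(); print(r(s['tcp_pos']),s['clock'],r(s['wrist_force']))
for a in (2.88,2.98,3.08,3.18,3.28,3.38): print(a,rel(*fing(a,.02)))
p=env.read_camera('side'); save(p,'s3'); 
i=p['pixels'][130:270,230:430]; cv2.imwrite('pics/s3c.png',cv2.resize(i,None,fx=4,fy=4)[:,:,::-1])
```

```text
[0.5114, 0.1296, 0.0995] 10.225 [-0.7908, 0.747, 0.0246]
2.88 ([-16.3, 0.6, -0.3], [0.02, 0.06, -0.08])
2.98 ([-27.2, -0.7, -0.2], [0.02, 0.06, -0.66])
3.08 ([-38.2, -0.9, -0.1], [0.02, 0.06, -1.23])
3.18 ([-49.1, -0.0, -0.0], [0.01, 0.06, -1.8])
3.28 ([-59.9, 2.0, 0.1], [0.01, 0.06, -2.38])
3.38 ([-70.5, 5.0, 0.2], [0.01, 0.06, -2.95])
```

View pics/s3c.png

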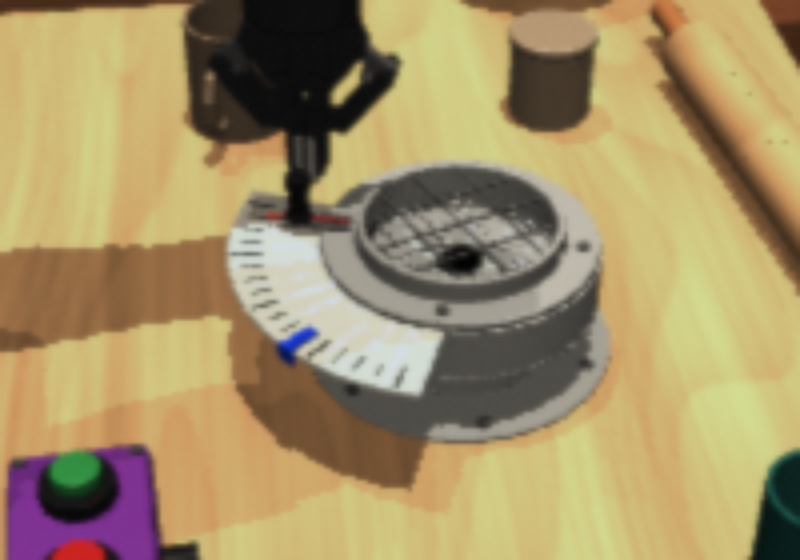

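The side crop shows the fingertip right behind the knob (300,205), the pointer on the scale, and the clip at (298,345). Pushing gently now.

Call:
move_arm:
  targets:
    - [[-8,0,0],[0,0,0],1]
    - [[-16,0,0],[0,0,-0.1],1]
    - [[-22,0,0],[0,0,-0.4],1]
    - [[-27,-1,0],[0,0,-0.7],1]
    - [[-33,-1,0],[0,0,-1.0],1]

```text
clock: 10.9
tcp_pos: [0.502, 0.0985, 0.1008]
orientation: [0.004, 0.741, 0.671, -0.001]
wrist_force: [0.1, 3.9, -0.2]
finger_gap: 0.0001
grip_force: 1.8
```

Run:
```python
from h import *
s=env.get_state(); print(r(s['tcp_pos']),s['clock'],r(s['wrist_force']))
for a in np.arange(3.0,3.6,.05): print(round(a,2),rel(*fing(a,.02)))
```

```text
[0.502, 0.0985, 0.1008] 10.9 [0.0866, 3.9091, -0.1667]
3.0 ([3.1, 0.3, 0.7], [0.02, 0.04, 0.25])
3.05 ([-2.3, -0.7, 0.8], [0.02, 0.04, -0.04])
3.1 ([-7.7, -1.6, 0.8], [0.02, 0.04, -0.33])
3.15 ([-13.2, -2.1, 0.9], [0.02, 0.05, -0.61])
3.2 ([-18.7, -2.4, 0.9], [0.02, 0.05, -0.9])
3.25 ([-24.2, -2.4, 0.9], [0.02, 0.05, -1.19])
3.3 ([-29.7, -2.1, 1.0], [0.02, 0.05, -1.47])
3.35 ([-35.1, -1.6, 1.0], [0.02, 0.05, -1.76])
3.4 ([-40.6, -0.8, 1.1], [0.02, 0.05, -2.05])
3.45 ([-45.9, 0.3, 1.1], [0.01, 0.05, -2.33])
3.5 ([-51.3, 1.7, 1.2], [0.01, 0.05, -2.62])
3.55 ([-56.5, 3.3, 1.2], [0.01, 0.05, -2.91])
3.6 ([-61.7, 5.2, 1.3], [0.01, 0.05, -3.19])
```

Contact is at about 3.9 N, as expected. I'm continuing the arc.

Call:
move_arm:
  targets:
    - [[-8,-1,0],[0,0,-0.3],1]
    - [[-14,-2,0],[0,0,-0.6],1]
    - [[-20,-2,0],[0,0,-0.9],1]
    - [[-26,-2,0],[0,0,-1.2],1]
    - [[-32,-2,0],[0,0,-1.5],1]

```text
clock: 11.52
tcp_pos: [0.4971, 0.0668, 0.101]
orientation: [0.004, 0.647, 0.762, -0.002]
wrist_force: [1.8, 3.9, -1.4]
finger_gap: -0.0001
grip_force: 1.7
```

Run:
```python
from h import *
s=env.get_state(); print(r(s['tcp_pos']),s['clock'],r(s['wrist_force']))
for a in np.arange(3.25,3.65,.05): print(round(a,2),rel(*fing(a,.02)))
p=env.read_camera('side')
for t in ['damper','knob_top','pointer_tip','set_mark']: print(t,[(r(d['centre']),round(d['confidence'],2)) for d in env.landmark_of(t,p)])
```

```text
[0.4971, 0.0668, 0.101] 11.525 [1.7649, 3.9162, -1.4372]
3.25 ([7.7, 1.4, 0.9], [0.02, 0.05, 0.31])
3.3 ([2.4, 0.2, 1.0], [0.02, 0.05, 0.03])
3.35 ([-3.0, -0.7, 1.0], [0.01, 0.05, -0.26])
3.4 ([-8.5, -1.3, 1.1], [0.01, 0.05, -0.55])
3.45 ([-14.0, -1.6, 1.1], [0.01, 0.05, -0.83])
3.5 ([-19.5, -1.7, 1.2], [0.01, 0.05, -1.12])
3.55 ([-25.0, -1.5, 1.2], [0.01, 0.05, -1.41])
3.6 ([-30.4, -1.0, 1.3], [0.01, 0.05, -1.69])
damper [([0.6072, 0.0686, -0.0005], 0.94)]
knob_top [([0.5025, 0.0515, 0.1283], 0.9)]
pointer_tip [([0.4781, 0.0448, 0.0866], 0.72)]
set_mark [([0.5067, -0.0134, 0.0869], 0.43)]
```

Call:
move_arm:
  targets:
    - [[-6,-1,0],[0,0,-0.3],1]
    - [[-12,-2,0],[0,0,-0.6],1]
    - [[-18,-2,1],[0,0,-0.9],1]
    - [[-24,-2,1],[0,0,-1.3],1]
    - [[-30,-1,1],[0,0,-1.7],1]

```text
clock: 12.4
tcp_pos: [0.4998, 0.0373, 0.1]
orientation: [0.003, 0.527, 0.85, -0.003]
wrist_force: [-1.9, 3.8, 1.5]
finger_gap: 0.0001
grip_force: 1.8
```

```bash
cat > n.py <<'E'
from h import *
import sys
s=env.get_state(); print(r(s['tcp_pos']),s['clock'],r(s['wrist_force']))
for a in np.arange(3.6,3.86,.02): print(round(a,2),rel(*fing(a,.02)))
for n in ('side','top','wrist'):
    p=env.read_camera(n); save(p,n+sys.argv[1])
    for t in ['damper','knob_top','pointer_tip','set_mark']:
        print(n,t,[(r(d['centre']),round(d['confidence'],2),round(np.arctan2(*(np.array(d['centre'])[:2]-C)[::-1])%6.2832,3)) for d in env.landmark_of(t,p)])
    if n=='side': cv2.imwrite(f'pics/sc{sys.argv[1]}.png',cv2.resize(p['pixels'][170:240,270:350],None,fx=8,fy=8,interpolation=cv2.INTER_CUBIC)[:,:,::-1])
E
python3 n.py 4
```

```text
[0.4998, 0.0373, 0.1] 12.4 [-1.9343, 3.809, 1.5462]
3.6 ([-1.1, 0.7, 0.0], [-0.02, 0.05, 0.01])
3.62 ([-3.3, 0.4, 0.1], [-0.02, 0.05, -0.11])
3.64 ([-5.4, 0.0, 0.1], [-0.02, 0.05, -0.22])
3.66 ([-7.6, -0.3, 0.1], [-0.02, 0.05, -0.34])
3.68 ([-9.8, -0.5, 0.1], [-0.02, 0.05, -0.45])
3.7 ([-12.0, -0.7, 0.1], [-0.02, 0.05, -0.57])
3.72 ([-14.2, -0.9, 0.2], [-0.02, 0.05, -0.68])
3.74 ([-16.4, -1.0, 0.2], [-0.02, 0.05, -0.8])
3.76 ([-18.6, -1.1, 0.2], [-0.02, 0.05, -0.91])
3.78 ([-20.8, -1.1, 0.2], [-0.02, 0.05, -1.02])
3.8 ([-23.0, -1.1, 0.2], [-0.02, 0.05, -1.14])
3.82 ([-25.2, -1.0, 0.3], [-0.02, 0.05, -1.25])
3.84 ([-27.3, -0.9, 0.3], [-0.02, 0.05, -1.37])
side damper [([0.61, 0.0662, 0.0004], 0.85, np.float64(6.193))]
side knob_top [([0.5107, 0.0215, 0.1292], 0.72, np.float64(3.58))]
side pointer_tip [([0.7195, 0.3514, 0.0039], 0.63, np.float64(1.194)), ([0.4864, 0.0134, 0.0856], 0.59, np.float64(3.557))]
side set_mark [([0.505, -0.0132, 0.085], 0.5, np.float64(3.806))]
top damper [([0.6022, 0.0645, 0.0014], 0.85, np.float64(3.56))]
top knob_top []
top pointer_tip []
top set_mark [([0.5043, -0.0139, 0.0833], 0.4, np.float64(3.807))]
wrist damper [([0.607, 0.064, -0.0016], 0.88, np.float64(4.832))]
wrist knob_top [([0.5104, 0.0191, 0.1261], 0.88, np.float64(3.599))]
wrist pointer_tip []
wrist set_mark []
```

View pics/sc4.png

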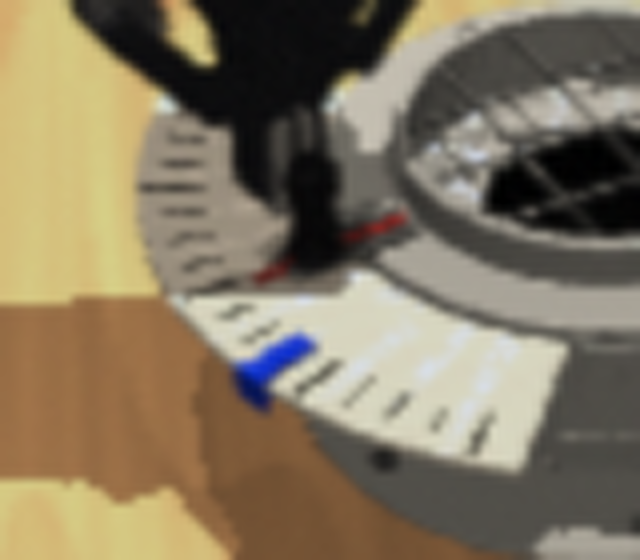

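The side crop shows the red pointer tip at about (262,278) and the blue clip's inner end at (308,345), a little over two ticks apart. I'm pushing part of the way, then measuring the red and blue pixels directly.

Call:
move_arm:
  targets:
    - [[-5,0,0],[0,0,-0.2],1]
    - [[-10,-1,0],[0,0,-0.5],1]
    - [[-14,-1,0],[0,0,-0.7],1]
    - [[-15,-1,0],[0,0,-0.7],1]

```text
clock: 13.65
tcp_pos: [0.5055, 0.0231, 0.0997]
orientation: [0.003, 0.476, 0.879, -0.004]
wrist_force: [-2.9, 2.7, 0.8]
finger_gap: -0.0002
grip_force: 1.7
```

```bash
cat > q.py <<'E'
from h import *
import sys
s=env.get_state(); print(r(s['tcp_pos']),s['clock'],r(s['wrist_force']))
print('finger angle, d=20:',min(np.arange(3.5,4,.002),key=lambda a:abs(rel(*fing(a,.02),s)[0][0])))
a0=C
for n in ('side','top'):
    p=env.read_camera(n); save(p,n+sys.argv[1]); I=p['pixels'].astype(int)
    x0,y0=[int(v) for v in proj(p,[0.52,0.03,0.09])]
    W=np.zeros(I.shape[:2],bool); W[y0-40:y0+40,x0-50:x0+50]=1
    rd=W&(I[...,0]>1.8*I[...,1])&(I[...,0]>1.8*I[...,2])&(I[...,0]>50)
    bl=W&(I[...,2]>1.8*I[...,0])&(I[...,2]>1.5*I[...,1])&(I[...,2]>60)
    for m,z,nm in ((rd,.091,'red'),(bl,.086,'blue')):
        v,u=np.nonzero(m); X=np.array([unproj(p,(a,b),z)[:2]-C for a,b in zip(u,v)]).reshape(-1,2)
        rr=np.hypot(*X.T); th=np.arctan2(X[:,1],X[:,0])%6.2832
        print(n,nm,len(u)); 
        for lo in range(70,165,10):
            k=(rr>lo/1000)&(rr<=lo/1000+.01)
            if k.any(): print('   r',lo,k.sum(),round(th[k].mean(),3))
    u,v=[int(t) for t in proj(p,[0.505,0,0.09])]
    cv2.imwrite(f'pics/{n}c{sys.argv[1]}.png',cv2.resize(p['pixels'][v-30:v+30,u-40:u+40],None,fx=10,fy=10,interpolation=cv2.INTER_CUBIC)[:,:,::-1])
    for t in ['knob_top','pointer_tip','set_mark']:
        print(n,t,[(r(d['centre']),round(d['confidence'],2),round(np.arctan2(*(np.array(d['centre'])[:2]-C)[::-1])%6.2832,3)) for d in env.landmark_of(t,p)])
E
python3 q.py 5
```

```text
[0.5055, 0.0231, 0.0997] 13.65 [-2.8688, 2.702, 0.8301]
finger angle, d=20: 3.727999999999975
side red 16
   r 70 3 3.689
   r 80 5 3.685
   r 90 3 3.695
   r 110 2 3.708
   r 120 3 3.723
side blue 34
   r 130 9 3.81
   r 140 9 3.809
   r 150 13 3.822
   r 160 3 3.858
side knob_top [([0.5183, 0.0074, 0.1308], 0.84, np.float64(3.731))]
side pointer_tip [([0.4965, -0.0013, 0.0851], 0.71, np.float64(3.693))]
side set_mark [([0.5065, -0.0133, 0.084], 0.6, np.float64(3.814))]
top red 0
top blue 6
   r 150 6 3.841
top knob_top []
top pointer_tip []
top set_mark []
```

View pics/sidec5.png

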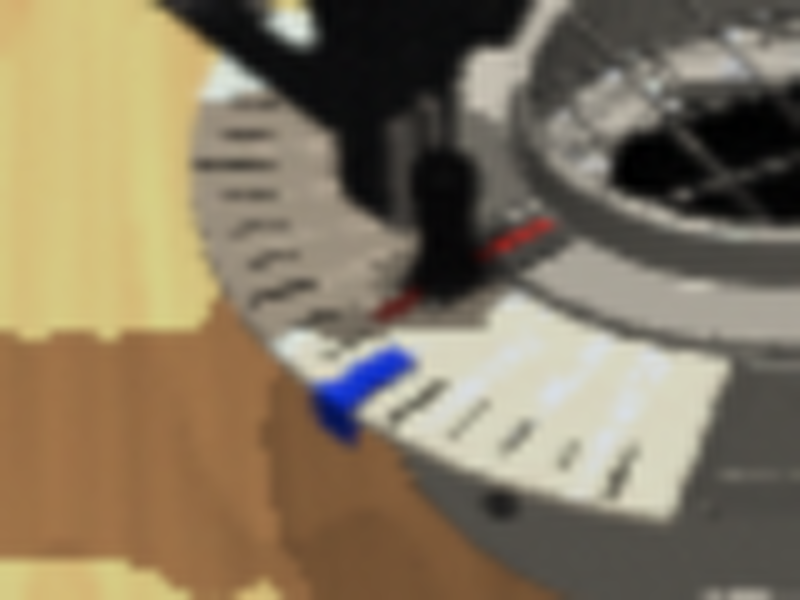

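The red pointer tip is at about (380,315) and the clip's inner end at (405,355). About 0.09 rad remains, so I'm doing most of it.

Call:
move_arm:
  targets:
    - [[-3,0,0],[0,0,-0.1],1]
    - [[-6,0,0],[0,0,-0.3],1]
    - [[-8,0,0],[0,0,-0.4],1]
    - [[-8,0,0],[0,0,-0.4],1]

```text
clock: 14.55
tcp_pos: [0.511, 0.0159, 0.1002]
orientation: [0.004, 0.445, 0.896, -0.004]
wrist_force: [-2.3, 0.9, -0.5]
finger_gap: 0.0002
grip_force: 1.2
```

```bash
python3 q.py 6
```

```text
[0.511, 0.0159, 0.1002] 14.55 [-2.3331, 0.9074, -0.4559]
finger angle, d=20: 3.8139999999999654
side red 16
   r 70 3 3.773
   r 80 6 3.781
   r 90 2 3.773
   r 110 2 3.801
   r 120 3 3.812
side blue 35
   r 130 10 3.806
   r 140 9 3.809
   r 150 13 3.822
   r 160 3 3.858
side knob_top [([0.5238, 0.0015, 0.1293], 0.96, np.float64(3.807))]
side pointer_tip [([0.504, -0.0118, 0.0846], 0.92, np.float64(3.793))]
side set_mark [([0.5065, -0.0146, 0.0872], 0.36, np.float64(3.822))]
top red 0
top blue 0
top knob_top []
top pointer_tip []
top set_mark []
```

View pics/sidec6.png

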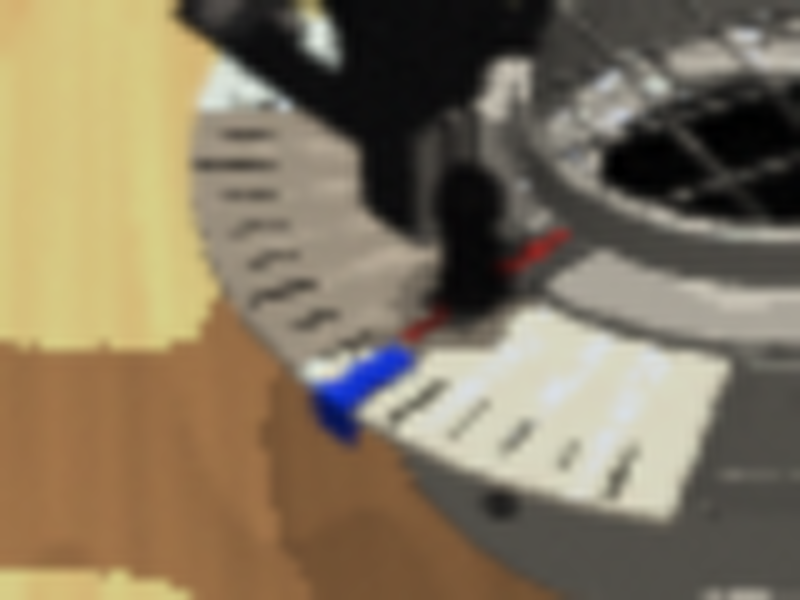

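The pointer now lies in line with the clip: red tip at about (405,340), clip end at (405,355), and both measure about 3.81 rad. I'm backing off, lifting clear and checking from above without obstruction.

Call:
move_arm:
  targets:
    - [[6,0,0],[0,0,0],1]
    - [[25,0,0],[0,0,0],1]
    - [[25,0,-50],[0,0,0],1]
    - [[25,0,-110],[0,0,0],1]
    - [[-20,0,-130],[0,0,0],1]

```text
clock: 15.58
tcp_pos: [0.5225, 0.0039, 0.2349]
orientation: [0.006, 0.443, 0.897, -0.003]
wrist_force: [2.5, -0.9, -0.3]
finger_gap: -0.0003
grip_force: 0.0
```

Call:
move_arm:
  targets:
    - [[-50,0,0],[0,0,0],1]
    - [[-80,0,0],[0,0,0],1]
    - [[-80,0,0],[0,0,0],1]
    - [[-80,0,0],[0,0,0],1]

```text
clock: 16.08
tcp_pos: [0.5698, -0.061, 0.2309]
orientation: [0.003, 0.444, 0.896, -0.004]
wrist_force: [-0.8, -1.0, 0.3]
finger_gap: -0.0001
grip_force: 0.0
```

```bash
cat > w.py <<'E'
from h import *
import sys
s=env.get_state(); A=rot(s).as_matrix(); p=env.read_camera('wrist'); save(p,'w'+sys.argv[1])
print(r(s['tcp_pos']),s['clock'],p['fovy'])
M=np.array(p['mount']); G=np.eye(4); G[:3,:3]=A; G[:3,3]=s['tcp_pos']
p2=dict(p,extrinsics=np.linalg.inv(G@M)); I=p['pixels'].astype(int)
print('knob px',proj(p2,[.524,.0015,.128]),'mark px',proj(p2,[.505,-.0135,.086]))
W=np.zeros(I.shape[:2],bool); u,v=[int(t) for t in proj(p2,[.51,-.01,.09])]; W[max(v-110,0):v+110,max(u-110,0):u+110]=1
rd=W&(I[...,0]>1.8*I[...,1])&(I[...,0]>1.8*I[...,2])&(I[...,0]>50)
bl=W&(I[...,2]>1.8*I[...,0])&(I[...,2]>1.5*I[...,1])&(I[...,2]>60)
for m,z,nm in ((rd,.0915,'red'),(bl,.087,'blue')):
    vv,uu=np.nonzero(m); print(nm,len(uu))
    X=np.array([unproj(p2,(a,b),z)[:2]-C for a,b in zip(uu,vv)]).reshape(-1,2); rr=np.hypot(*X.T); th=np.arctan2(X[:,1],X[:,0])%6.2832
    for lo in range(70,165,6):
        k=(rr>lo/1000)&(rr<=lo/1000+.006)
        if k.any(): print('   r',lo,k.sum(),round(th[k].mean(),3),round(th[k].min(),3),round(th[k].max(),3))
    if len(X): print('line',cv2.fitLine((X*1000).astype(np.float32),cv2.DIST_L2,0,.01,.01).ravel())
u0,v0=max(u-50,0),max(v-40,0); cv2.imwrite(f'pics/wc{sys.argv[1]}.png',cv2.resize(p['pixels'][v0:v0+80,u0:u0+100],None,fx=7,fy=7,interpolation=cv2.INTER_CUBIC)[:,:,::-1])
for t in ['damper','knob_top','pointer_tip','set_mark']: print(t,[(r(d['centre']),round(d['confidence'],2),round(np.arctan2(*(np.array(d['centre'])[:2]-C)[::-1])%6.2832,3)) for d in env.landmark_of(t,p)])
E
python3 w.py 7; python3 q.py 7
```

```text
[0.5698, -0.061, 0.2309] 16.075 68.95765657763414
knob px [np.float64(325.35936796372374), np.float64(102.5293324276095)] mark px [np.float64(299.44170848873284), np.float64(104.63974376287796)]
red 139
   r 70 2 3.832 3.826 3.838
   r 76 24 3.831 3.813 3.849
   r 82 28 3.828 3.812 3.845
   r 88 25 3.826 3.81 3.848
   r 94 29 3.826 3.809 3.848
   r 118 15 3.827 3.82 3.836
   r 124 16 3.826 3.819 3.834
line [  0.7780257   0.6282325 -74.40573   -60.86818  ]
blue 223
   r 130 32 3.827 3.803 3.851
   r 136 50 3.825 3.803 3.849
   r 142 58 3.827 3.802 3.853
   r 148 57 3.827 3.802 3.855
   r 154 26 3.822 3.796 3.854
line [   0.7821601     0.62307745 -112.172554    -91.505714  ]
damper [([0.6052, 0.0661, -0.0009], 0.72, np.float64(3.402))]
knob_top [([0.5234, -0.0021, 0.1278], 0.6, np.float64(3.831))]
pointer_tip [([0.5055, -0.0191, 0.0923], 0.75, np.float64(3.844)), ([0.4992, -0.3637, 0.003], 0.5, np.float64(4.468))]
set_mark [([0.5058, -0.014, 0.0891], 0.5, np.float64(3.815))]
[0.5703, -0.0612, 0.2314] 16.325 [-0.1244, 0.4708, -0.4412]
finger angle, d=20: 3.997999999999945
side red 16
   r 70 3 3.773
   r 80 6 3.781
   r 90 2 3.773
   r 110 2 3.801
   r 120 3 3.812
side blue 35
   r 130 9 3.81
   r 140 10 3.812
   r 150 13 3.822
   r 160 3 3.858
side knob_top [([0.5223, 0.0024, 0.1277], 0.96, np.float64(3.791))]
side pointer_tip [([0.5024, -0.0137, 0.0862], 0.94, np.float64(3.797)), ([0.5235, 0.0047, 0.1302], 0.62, np.float64(3.78))]
side set_mark [([0.5072, -0.0147, 0.0864], 0.46, np.float64(3.826)), ([0.4696, 0.3721, -0.0013], 0.27, np.float64(1.993))]
top red 0
top blue 0
top knob_top [([0.5236, -0.0041, 0.1276], 0.73, np.float64(3.846))]
top pointer_tip []
top set_mark []
```

View pics/wc7.png

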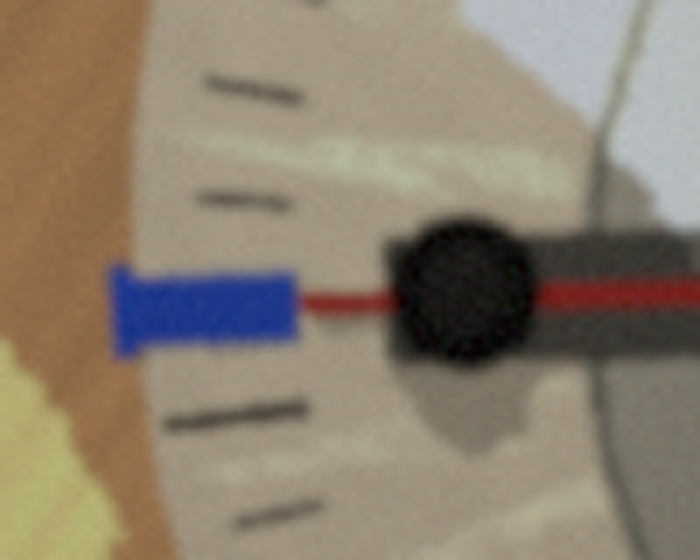

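The close view shows the red pointer (345,303) meeting the middle of the blue clip's end (297,308), both at 3.826 rad. The arm is clear, so I'm handing in.

```bash
python3 -c "
from workcell import env
print(env.hand_in())"
```

```text
the job is handed in; nothing more can be done
None
```

I pressed the grey starter's green button fully in and let it go, then pushed the damper lever until its pointer stood on the middle of the blue clip (within about 0.005 rad). The job was handed in at about 16 s with the arm clear, and no verdict came back.

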